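Pull the spring clip off the square-ended shaft

TASK

Take the hooked pick out of the rack, catch its hook in the pull loop of the spring clip on the square-ended shaft, and pull the clip sideways right off the shaft, leaving it lying on top of its block. Then hang the pick back upright in the rack hole it came from. Do not touch the clip with the fingers, and leave the clip on the round-ended shaft where it is.

Things in the scene. Friction and masses are not known exactly. Their poses are not given: they have to be found in the camera images.
- pick_grip (a point): Centre of the black square handle (22 x 22 x 60 mm) of the hooked pick, 0.12 kg, hung upright in a 38 mm square hole of a plywood rack 100 mm high. Below: steel guard 56 mm across, its underside (35 mm below here) resting on the rack; 5 mm shank, lowest point 110 mm below here, bent into a toe reaching 14.5 mm along +x; a black rib on the guard points so too. z up. Rack's other tool: round handle.
- clip_ring (a point): Ring centre of the steel wire clip (5 mm wire, 40 g) on the square-ended shaft. Ring 32 mm across, flat on the block, sprung in a groove, open at -x: it leaves only sideways along its +x, snapping out under 5 to 10 N (grip the pick firmly, fingers closing along its toe), free after 25 mm. Pull loop at +x: opening x 16 to 44 mm, 28 mm wide; outer bar across at x = 47, 13.5 mm above here. z up.
- block: Fixed bearing block, about 175 x 100 mm, flat top 40 mm above the bench, with the square-ended upright shaft. Origin on the shaft's axis at bench height; z up; the flat top reaches 47 mm behind, 117 mm ahead (+x) and 45 mm to each side of the shaft. Above the clip's groove (20 mm across) is a collar 28 mm across; the 20 mm square end stops 81 mm above the bench.
- spare_clip_ring (a point): Ring centre of the identical clip on the other block, whose shaft has a thin round end (12 mm): leave it alone.
Not all that is in view belongs to the job. What is shaped like the part that bears clip_ring but yellow is not meant.

How it is judged:
By the outcome, as a careful person would: the job done as asked, in the order asked, and still so for the second after the job is handed in, with the robot touching nothing.
It also fails if it takes over 48 s, if anything falls off the work surface, if the arm or the gripper's body presses on something with over 40 N, if the wrist force passes 120 N, or if a joint passes its speed limit or range.

ROBOT

A 6-joint arm with a two-finger parallel gripper is mounted at the origin on the work surface. World frame = base frame: x ahead of the robot, y to its left, z up, the work surface at z = 0. Lengths are in m, angles in degrees, forces in N, time in s.
With the tool pointing down it reaches from about 0.25 to 0.725 m from the base axis. Payload 9.7 kg.
Tool frame: the origin (TCP) lies at the very end of the fingers, on their centre line; the grasp point (between the pads) lies 19 mm behind it; z points along the fingers, y is the line along which they close (so a half turn about z gives the same grasp; the last joint's range is limited). The gripper opens to 85 mm and grips with 20 to 120 N. Pads are 22 mm wide; open, the fingers measure 114 mm over their backs; the gripper's body (76 mm by 85 mm) begins 54 mm behind the grasp point. The pads swing forward as they close: fully open they stand 13 mm farther back than shut.
Start: joints at [-63.942, 4.979, 10.078, 95.1, 0, 90], TCP at [0.242, -0.494, 0.231] pointing down, gripper open.
Joint ranges: [-179.16, 179.16], [-48.56, 103.87], [-65.8, 70.77], [-126.05, 130.52], [-82.76, 87.17], [-180, 180]. Speed limits (degrees/s): [127.2, 127.2, 147.25, 180, 180, 180].

INTERFACE

Orientations are given as [roll, pitch, yaw] about the fixed x, y, z axes, in that order (R = Rz(yaw) Ry(pitch) Rx(roll)).
In Python, from workcell import telemetry, optics, workorder gives the robot as it stands.
- The arm moves only by the shell command python3 -m handwheel 'ROWS' [FORCE]. ROWS is JSON, a list of rows, each an object of numbers: "tx", "ty", "tz": the shift along the tool's x, y, z in m; "ax", "ay", "az": the turn, a rotation vector about the tool's x, y, z in degrees; "jaw": the gripper command: -1 is shut, 1 is fully open, values between are in proportion. A call has exactly 10 rows; each row shifts and turns the commanded pose from where the row before left it, along the tool's axes as they then stand; what a row does not reach is not made up. A row lasts 1/8 s, in which the tool goes at most 62.5 mm and 10.7 degrees, less where a joint would pass 70% of its speed; a pose out of reach is approached as far as the arm can. A call is refused whole if a number of a shift passes 0.0625 or a number of a turn 10.7, either way. A call with a gripper value outside its range is refused whole. The fingers move at their own pace and stop on an object; FORCE is the grip in N (left out, the last holds). Time passes only in rows, so rows that do not move let the fingers close, or fill a call up. It gives the time, the measured TCP pose, the force, the opening and the grip force at its end, in the units of the state.
- telemetry.get_obs(): the state, without advancing time (a new reading comes with each control period).
- optics.camera(name): name is "scene" or "top"; returns a dict with "color" (480x640x3 uint8, red, green, blue), "K" (3x3 intrinsics, pixels), "k1" (the pictures are not rectified: a ray, as slopes to the right and down, at radius r is drawn at 1 + k1 r^2 times it, then the intrinsics apply), "extrinsics" (4x4, takes a point from camera to world coordinates). Camera axes: x right, y down, z forward; pixel columns grow to the right and rows downward; lengths in m; the calibration is good to about 2 mm. A picture is of the moment at which its call begins. There is no depth.
- workorder.job_done(): hands the job in; it is judged then, once.
The state is a dict: "time": time; "q": joint angles; "qd": joint speeds; "joint_efforts": joint torques, N m; "ee_pos": TCP position; "tcp_rot": TCP orientation; "wrist_force": force on the tool from outside, world axes, zero at the start; "torque": the same for the moment, N m; "opening": finger opening in m; "grasp_force": force on a finger pad.
Only numpy, scipy, OpenCV 4.12 (cv2) and the standard library are available. Lean on these libraries where they do the work, as an engineer would, in place of code of your own. Each camera call takes 0.05 s, during which the arm holds its last target. There are 200 camera calls.

## Working session

There is one attempt and no reset: what is moved stays moved. The work goes in short steps, Python scripts to look and compute and a shell command to move; the robot and the scene stay as the last step left them, time stands still between calls to the robot, and variables do not carry over. Pictures are saved under pics/ and viewed, at most 13 in all, crops included, and the job is handed in when it is done.

```bash
mkdir -p pics; cat > h.py <<'E'
import numpy as np, cv2
from workcell import telemetry, optics, workorder
def shot(name,fn=None):
    c=optics.camera(name)
    if fn: cv2.imwrite(f'pics/{fn}.png',c['color'][:,:,::-1])
    np.savez(f'{name}.npz',**{k:np.array(c[k]) for k in('color','K','k1','extrinsics')})
    return c
def load(n): return np.load(n+'.npz')
def ray(c,u,v):
    K=c['K'];k=float(c['k1'])
    p=cv2.undistortPoints(np.array([[[u,v]]],float),K,np.array([k,0,0,0.]))[0,0]
    T=c['extrinsics'];d=T[:3,:3]@np.array([p[0],p[1],1]);return T[:3,3],d/np.linalg.norm(d)
def onz(c,u,v,z):
    o,d=ray(c,u,v);return o+d*(z-o[2])/d[2]
def two(c1,p1,c2,p2):
    o1,d1=ray(c1,*p1);o2,d2=ray(c2,*p2)
    s=np.linalg.lstsq(np.stack([d1,-d2],1),o2-o1,rcond=None)[0]
    a=o1+s[0]*d1;b=o2+s[1]*d2;return (a+b)/2,np.linalg.norm(a-b)
def proj(c,P):
    T=np.linalg.inv(c['extrinsics']);p=T[:3,:3]@np.array(P)+T[:3,3]
    return cv2.projectPoints(p[None],np.zeros(3),np.zeros(3),c['K'],np.array([float(c['k1']),0,0,0]))[0].ravel()
E
python3 - <<'E'
from h import *
for n in('scene','top'):
    c=shot(n,n+'0');print(n,c['K'].tolist(),c['k1'],np.round(c['extrinsics'],3).tolist())
print(telemetry.get_obs())
E
```

```text
scene [[434.8050694583352, 0.0, 316.4284202261375], [0.0, 434.8050694583352, 241.74514342067863], [0.0, 0.0, 1.0]] -0.05262036571625797 [[-0.582, 0.572, -0.577, 0.863], [0.813, 0.422, -0.402, 0.302], [0.013, -0.704, -0.711, 0.639], [0.0, 0.0, 0.0, 1.0]]
top [[456.15524999929204, 0.0, 321.9435292655133], [0.0, 456.15524999929204, 235.73337915164745], [0.0, 0.0, 1.0]] -0.00856134157541256 [[-0.022, -0.99, 0.136, 0.316], [-1.0, 0.021, -0.01, 0.022], [0.007, -0.136, -0.991, 0.888], [0.0, 0.0, 0.0, 1.0]]
{'time': 0.1, 'q': array([-6.39424272e+01,  5.00580731e+00,  1.00389164e+01,  9.50997508e+01,
       -2.36702226e-04,  9.00003581e+01]), 'qd': array([-0.06990308, -0.02529934,  0.08402106,  0.02546812,  0.08547227,
        0.06103075]), 'joint_efforts': array([-6.59651414e-04, -5.21562624e+01,  4.65651691e+01,  1.60493120e-02,
       -6.53116285e-05, -2.32794997e-05]), 'ee_pos': array([ 0.2415073 , -0.49390581,  0.23067382]), 'tcp_rot': array([-1.79933358e+02,  2.37118584e-04,  2.60572150e+01]), 'wrist_force': array([ 0.13311172,  0.6130227 , -0.67509556]), 'torque': array([-0.0021023 ,  0.00716462,  0.0098305 ]), 'grasp_force': 0.0, 'opening': 0.08556451536826885}
```

View pics/scene0.png

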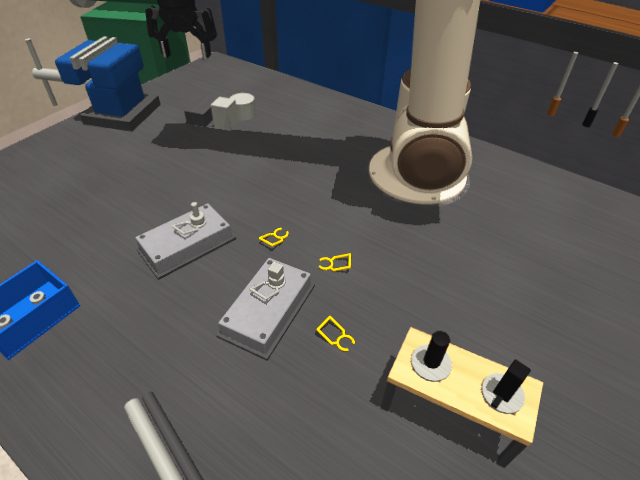

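View pics/top0.png

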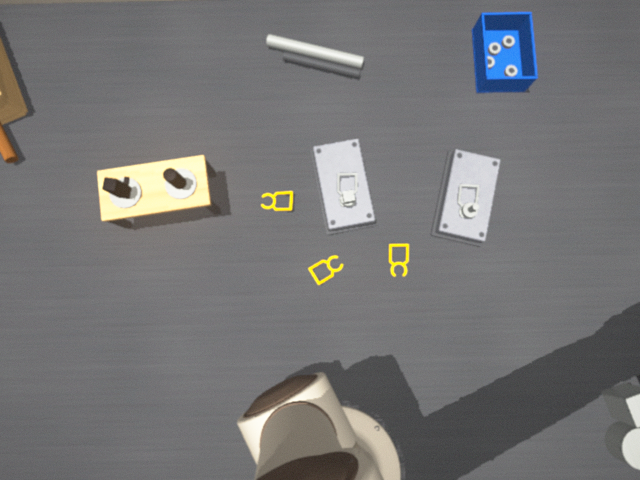

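The square-ended shaft and its clip are at scene (275,272) / top (348,192). The candidates are:
- **Clips:** the steel clip on the square shaft (top 348,185), the steel clip on the round shaft (top 468,200), and yellow decoys at top (278,201), (325,270) and (399,260).
- **Picks:** the square handle at top (118,187) / scene (512,380), and the round handle at top (178,178) / scene (437,350).

I choose the square-handled pick and the clip on the square shaft, and will check both in one close crop.

```bash
python3 - <<'E'
from h import *
s=load('scene');t=load('top')
def cr(c,x,y,w,h): return cv2.resize(c['color'][y:y+h,x:x+w,::-1],(400,300),interpolation=cv2.INTER_CUBIC)
im=np.vstack([np.hstack([cr(s,455,345,100,75),cr(t,75,150,100,75)]),np.hstack([cr(s,210,255,120,90),cr(t,285,135,120,90)])])
cv2.imwrite('pics/crop1.png',im)
E
```

```text
(no output)
```

View pics/crop1.png

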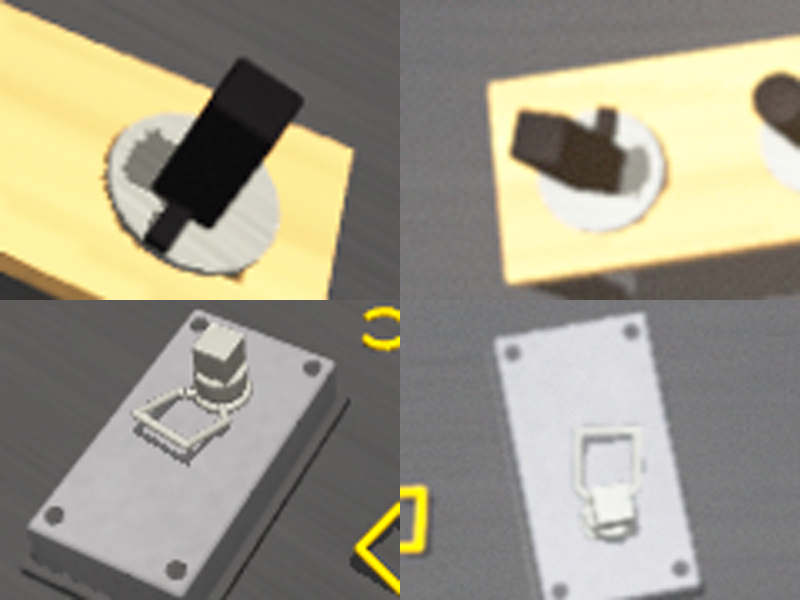

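The crops confirm both choices. The square handle's rib points roughly along +x, away from the robot, at top (127,177) and scene (495,406). The clip's loop bar is at top y≈174 (x 337–357), and the clip is turned slightly relative to its block. Next I measure.

```bash
python3 - <<'E'
from h import *
s=load('scene');t=load('top')
def guard(c,x,y,w,h):
    hsv=cv2.cvtColor(c['color'][y:y+h,x:x+w],cv2.COLOR_RGB2HSV)
    m=((hsv[...,1]<70)&(hsv[...,2]>90)).astype(np.uint8)
    n,l,st,ce=cv2.connectedComponentsWithStats(m);i=1+np.argmax(st[1:,4])
    ys,xs=np.where(l==i)
    P=np.array([onz(c,a+x,b+y,.105)[:2] for a,b in zip(xs,ys)],np.float32)
    return cv2.minEnclosingCircle(P)
print('guard',guard(s,475,360,60,55),guard(t,100,165,50,50))
for n,c,w in(('s',s,(470,350,70,70)),('t',t,(95,165,50,50))):
    x,y,ww,hh=w;g=c['color'][y:y+hh,x:x+ww].max(2)
    print(n,'guardother')
f=lambda p:np.round(p,4)
print('handle top tri',*two(t,(109.7,184.5),s,(522.5,368)), onz(t,109.7,184.5,.165),onz(s,522.5,368,.165))
print('rib',*two(t,(126.7,177.5),s,(495,405.7)),onz(t,126.7,177.5,.108),onz(s,495,405.7,.108))
# clip bar ends, crop coordinates
T=lambda a,b:(285+(a-400)/3.3333,135+(b-300)/3.3333)
S=lambda a,b:(210+a/3.3333,255+(b-300)/3.3333)
print('bar ends top z.056',f(onz(t,*T(575,431),.056)),f(onz(t,*T(640,431),.056)))
print('bar ends scene',f(onz(s,*S(136,413),.056)),f(onz(s,*S(184,442),.056)))
print('barL tri',two(t,T(575,431),s,S(136,413)),'barR',two(t,T(640,431),s,S(184,442)))
print('square top top',f(onz(t,*T(614,504),.081)),'scene',f(onz(s,*S(219,343),.081)))
print('holes top',[f(onz(t,*T(*p),.04)) for p in((512,353),(632,331),(560,591),(681,568))])
print('holes sc',[f(onz(s,*S(*p),.04)) for p in((54,515),(176,569),(199,324),(312,368))])
# wire mask in top
g=t['color'][165:215,325:370].astype(int)
print(t['color'][150,345],t['color'][174,347],t['color'][195,349])
E
```

```text
guard ((0.5121341943740845, 0.3666180968284607), 0.02715451456606388) ((0.5159438848495483, 0.35863155126571655), 0.061553288251161575)
s guardother
t guardother
handle top tri [0.50608491 0.35901418 0.16543177] 0.004725796908410302 [0.50669069 0.35673414 0.165     ] [0.50445707 0.36127958 0.165     ]
rib [0.53415789 0.35552172 0.10570303] 0.001344507115745607 [0.53368161 0.35385517 0.108     ] [0.53523458 0.35591286 0.108     ]
bar ends top z.056 [ 0.5462 -0.0187  0.056 ] [ 0.5454 -0.0553  0.056 ]
bar ends scene [ 0.5472 -0.0525  0.056 ] [ 0.5468 -0.0207  0.056 ]
barL tri (array([ 0.54999185, -0.029291  ,  0.07286081]), np.float64(0.02796293950229483)) barR (array([ 0.54252787, -0.04435558,  0.03844369]), np.float64(0.02876816144094024))
square top top [ 0.4981 -0.0375  0.081 ] scene [ 0.5014 -0.0335  0.081 ]
holes top [array([0.5977, 0.0157, 0.04  ]), array([ 0.6095, -0.0541,  0.04  ]), array([ 0.4577, -0.0084,  0.04  ]), array([ 0.4695, -0.0774,  0.04  ])]
holes sc [array([ 0.6108, -0.0521,  0.04  ]), array([0.5987, 0.0168, 0.04  ]), array([ 0.4706, -0.076 ,  0.04  ]), array([ 0.459 , -0.0063,  0.04  ])]
[219 220 224] [221 223 216] [242 243 238]
```

```bash
python3 - <<'E'
from h import *
s=load('scene');t=load('top')
def Z(c,x,y,w,h,nm):
    im=c['color'][y:y+h,x:x+w];hsv=cv2.cvtColor(im,cv2.COLOR_RGB2HSV)
    wood=((hsv[...,1]>75)&(hsv[...,2]>130)).astype(np.uint8)
    # guard+handle = hole of non-wood inside wood; guard = bright grey
    g=((hsv[...,1]<70)&(hsv[...,2]>75)).astype(np.uint8)
    n,l,st,ce=cv2.connectedComponentsWithStats(g)
    cands=[i for i in range(1,n) if st[i,4]>40]; 
    for i in cands:
        ys,xs=np.where(l==i)
        P=np.array([onz(c,a+x,b+y,.105)[:2] for a,b in zip(xs,ys)],np.float32)
        print(nm,'grey',st[i],cv2.minEnclosingCircle(P))
    b=(im.max(2)<70).astype(np.uint8)
    n,l,st,ce=cv2.connectedComponentsWithStats(b)
    for i in range(1,n):
        if st[i,4]>40:
            ys,xs=np.where(l==i);hull=cv2.convexHull(np.stack([xs+x,ys+y],1).astype(np.int32))
            ap=cv2.approxPolyDP(hull,1.2,True)[:,0];print(nm,'black',st[i],ap.tolist())
    return cv2.resize(im[...,::-1],(400,400*h//w),interpolation=cv2.INTER_NEAREST)
a=Z(s,475,350,60,70,'s');b=Z(t,102,172,42,36,'t')
H=max(a.shape[0],b.shape[0]);o=np.zeros((H,800,3),np.uint8);o[:a.shape[0],:400]=a;o[:b.shape[0],400:]=b;cv2.imwrite('pics/c2.png',o)
E
```

```text
s grey [  0   0  60  28 770] ((0.45312052965164185, 0.3435899615287781), 0.0438569076359272)
s grey [  7  23  22  33 393] ((0.509218156337738, 0.34974533319473267), 0.02711743861436844)
s grey [ 20  35  30  29 429] ((0.5121341943740845, 0.3666180968284607), 0.02715451456606388)
s black [ 16   9  40  50 855] [[530, 369], [528, 374], [507, 401], [495, 408], [491, 406], [493, 390], [515, 359]]
t grey [  0   0  42  36 929] ((0.5154592394828796, 0.36353960633277893), 0.04659457504749298)
t grey [  1   7  13  12 114] ((0.5227490067481995, 0.3853321373462677), 0.012532351538538933)
t grey [31 27 11  9 53] ((0.4878205955028534, 0.3333335220813751), 0.011092497035861015)
t black [  6   9  22  17 175] [[129, 188], [127, 197], [117, 195], [108, 190], [116, 181], [126, 184]]
```

View pics/c2.png

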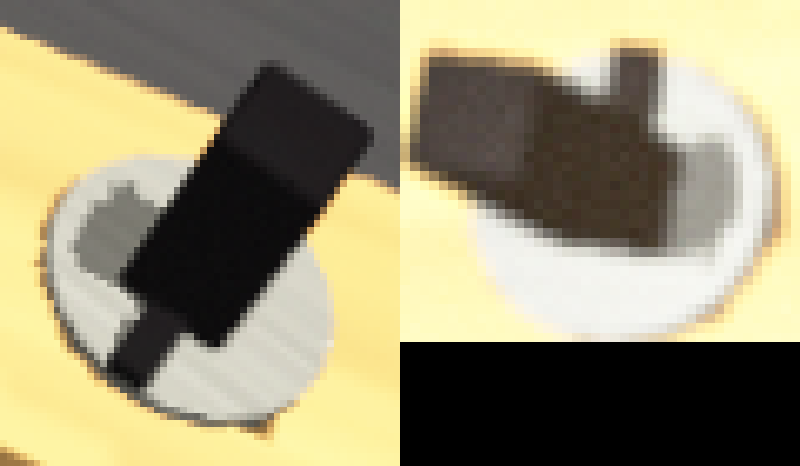

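Left is the scene view: handle-top corners at crop (268,62), (375,133), (325,205) and (222,140), with the guard ellipse around it. Right is the top view: handle-top centre at about (476,114), rib at (637,42), and guard spanning 473–772 by 42–338. I'll turn these into points.

```bash
python3 - <<'E'
from h import *
s=load('scene');t=load('top')
S=lambda a,b:(474.5+a/6.667,349.5+b/6.667)
T=lambda a,b:(101.5+(a-400)/9.52,171.5+b/9.52)
def circ(P):
    P=np.array(P);A=np.c_[2*P,np.ones(len(P))];x=np.linalg.lstsq(A,(P**2).sum(1),rcond=None)[0]
    return x[:2],np.sqrt(x[2]+x[0]**2+x[1]**2)
print('guard s',circ([onz(s,*S(*p),.105)[:2] for p in((45,230),(60,190),(120,158),(333,320),(318,370),(280,405),(70,320),(300,250))]))
print('guard t',circ([onz(t,*T(*p),.105)[:2] for p in((473,220),(485,275),(530,322),(610,339),(700,315),(760,240),(772,170),(740,100),(690,60),(575,60))]))
hs=[(268,62),(375,133),(325,205),(222,140)];ht=[(428,48),(540,68),(525,178),(410,162)]
for c,F,h in((s,S,hs),(t,T,ht)):
    P=np.array([onz(c,*F(*p),.165)[:2] for p in h]);print('top face',P.round(4).tolist(),P.mean(0),[np.degrees(np.arctan2(*(P[i]-P[i-1])[::-1])).round(1) for i in range(4)])
print('rib tip',onz(s,*S(130,375),.108),onz(t,*T(637,48),.108), 'rib base',onz(s,*S(160,318),.108),onz(t,*T(636,110),.108))
# handle bottom corners visible at .105
print('s bottom',onz(s,*S(122,278),.105),onz(s,*S(215,348),.105),'t',onz(t,*T(680,155),.105),onz(t,*T(660,250),.105))
# rack edges top z=.1
E
```

```text
guard s (array([0.50925228, 0.35756057]), np.float64(0.027478713500035404))
guard t (array([0.50849729, 0.35779624]), np.float64(0.027713074826322532))
top face [[0.4976, 0.3492], [0.5005, 0.3703], [0.5201, 0.3671], [0.5183, 0.3474]] [0.50910796 0.35852291] [np.float64(175.0), np.float64(82.2), np.float64(-9.2), np.float64(-95.1)]
top face [[0.5202, 0.3658], [0.5162, 0.3466], [0.497, 0.3483], [0.5003, 0.368]] [0.50842627 0.35720256] [np.float64(-6.3), np.float64(-101.5), np.float64(174.7), np.float64(80.7)]
rib tip [0.53604117 0.35486813 0.108     ] [0.53542263 0.35445425 0.108     ] rib base [0.52146124 0.35563141 0.108     ] [0.52368848 0.35420481 0.108     ]
s bottom [0.51580752 0.34676982 0.105     ] [0.5192796  0.36701124 0.105     ] t [0.51579172 0.3470567  0.105     ] [0.49796096 0.35009985 0.105     ]
```

The pick is at (0.509, 0.3577) with yaw about −7.5°. The two views agree within 1 mm, and the guard radius of 27.6 mm matches the stated 28. The clip's shaft is at about (0.4995, −0.0355) with the bar at (0.5464, −0.0368), which is 46.9 mm away against the stated 47. Clip yaw is about −1°. Now I move: the tool goes to yaw 82.5, above the pick.

```bash
python3 -m handwheel '[{"az":-9.4,"jaw":1},{"az":-9.4,"jaw":1},{"az":-9.4,"jaw":1},{"az":-9.4,"jaw":1},{"az":-9.4,"jaw":1},{"az":-9.4,"jaw":1},{"tx":0.03,"ty":0.005,"jaw":1},{"tx":0.05,"ty":0.009,"jaw":1},{"tx":0.05,"ty":0.009,"jaw":1},{"tx":0.05,"ty":0.009,"jaw":1}]'
python3 -m handwheel '[{"tx":0.05,"ty":0.009,"jaw":1},{"tx":0.05,"ty":0.009,"jaw":1},{"tx":0.05,"ty":0.009,"jaw":1},{"tx":0.05,"ty":0.009,"jaw":1},{"tx":0.05,"ty":0.009,"jaw":1},{"tx":0.05,"ty":0.009,"jaw":1},{"tx":0.05,"ty":0.009,"jaw":1},{"tx":0.05,"ty":0.009,"jaw":1},{"tx":0.05,"ty":0.009,"jaw":1},{"tx":0.05,"ty":0.008,"jaw":1}]'
```

```text
$[0]: bad value
$[0]: bad value
```

```bash
python3 -m handwheel '[{"tx":0,"ty":0,"tz":0,"ax":0,"ay":0,"az":-9.4,"jaw":1},{"tx":0,"ty":0,"tz":0,"ax":0,"ay":0,"az":-9.4,"jaw":1},{"tx":0,"ty":0,"tz":0,"ax":0,"ay":0,"az":-9.4,"jaw":1},{"tx":0,"ty":0,"tz":0,"ax":0,"ay":0,"az":-9.4,"jaw":1},{"tx":0,"ty":0,"tz":0,"ax":0,"ay":0,"az":-9.4,"jaw":1},{"tx":0,"ty":0,"tz":0,"ax":0,"ay":0,"az":-9.4,"jaw":1},{"tx":0.03,"ty":0.005,"tz":0,"ax":0,"ay":0,"az":0,"jaw":1},{"tx":0.05,"ty":0.009,"tz":0,"ax":0,"ay":0,"az":0,"jaw":1},{"tx":0.05,"ty":0.009,"tz":0,"ax":0,"ay":0,"az":0,"jaw":1},{"tx":0.05,"ty":0.009,"tz":0,"ax":0,"ay":0,"az":0,"jaw":1}]'; python3 -m handwheel --help | head -20
```

```text
time: 1.35
ee_pos: [0.297, -0.3183, 0.2309]
tcp_rot: [-180.0, -0.0, 82.4]
wrist_force: [1.2, -0.0, 0.5]
opening: 0.0853
grasp_force: 0.0invalid input: not JSON, or not a number
```

```bash
python3 -m handwheel '[{"tx":0.05,"ty":0.0087,"tz":0,"ax":0,"ay":0,"az":0,"jaw":1},{"tx":0.05,"ty":0.0087,"tz":0,"ax":0,"ay":0,"az":0,"jaw":1},{"tx":0.05,"ty":0.0087,"tz":0,"ax":0,"ay":0,"az":0,"jaw":1},{"tx":0.05,"ty":0.0087,"tz":0,"ax":0,"ay":0,"az":0,"jaw":1},{"tx":0.05,"ty":0.0087,"tz":0,"ax":0,"ay":0,"az":0,"jaw":1},{"tx":0.05,"ty":0.0087,"tz":0,"ax":0,"ay":0,"az":0,"jaw":1},{"tx":0.05,"ty":0.0087,"tz":0,"ax":0,"ay":0,"az":0,"jaw":1},{"tx":0.05,"ty":0.0087,"tz":0,"ax":0,"ay":0,"az":0,"jaw":1},{"tx":0.05,"ty":0.0087,"tz":0,"ax":0,"ay":0,"az":0,"jaw":1},{"tx":0.05,"ty":0.0087,"tz":0,"ax":0,"ay":0,"az":0,"jaw":1}]'; python3 -m handwheel '[{"tx":0.05,"ty":0.0087,"tz":0,"ax":0,"ay":0,"az":0,"jaw":1},{"tx":0.05,"ty":0.0087,"tz":0,"ax":0,"ay":0,"az":0,"jaw":1},{"tx":0.05,"ty":0.0087,"tz":0,"ax":0,"ay":0,"az":0,"jaw":1},{"tx":0.04,"ty":0.0085,"tz":0,"ax":0,"ay":0,"az":0,"jaw":1},{"tx":0,"ty":0,"tz":0,"ax":0,"ay":0,"az":0,"jaw":1},{"tx":0,"ty":0,"tz":0,"ax":0,"ay":0,"az":0,"jaw":1},{"tx":0,"ty":0,"tz":0,"ax":0,"ay":0,"az":0,"jaw":1},{"tx":0,"ty":0,"tz":0,"ax":0,"ay":0,"az":0,"jaw":1},{"tx":0,"ty":0,"tz":0,"ax":0,"ay":0,"az":0,"jaw":1},{"tx":0,"ty":0,"tz":0,"ax":0,"ay":0,"az":0,"jaw":1}]'; python3 -c "
from h import *
print(telemetry.get_obs()['ee_pos'],telemetry.get_obs()['tcp_rot'])
shot('scene')"
```

```text
time: 2.6
ee_pos: [0.4489, 0.1662, 0.2311]
tcp_rot: [-180.0, 0.0, 82.5]
wrist_force: [0.1, -0.2, 0.2]
opening: 0.0856
grasp_force: 0.0
time: 3.85
ee_pos: [0.5081, 0.348, 0.2315]
tcp_rot: [180.0, -0.0, 82.4]
wrist_force: [-0.2, 0.5, 0.2]
opening: 0.0856
grasp_force: 0.0
[0.50805311 0.34800433 0.23150128] [ 1.79988813e+02 -1.12220549e-02  8.24434257e+01]
```

```bash
python3 -m handwheel '[{"tx":0.0098,"ty":0,"tz":0,"ax":0,"ay":0,"az":0,"jaw":1},{"tx":0,"ty":0,"tz":0.025,"ax":0,"ay":0,"az":0,"jaw":1},{"tx":0,"ty":0,"tz":0.025,"ax":0,"ay":0,"az":0,"jaw":1},{"tx":0,"ty":0,"tz":0.025,"ax":0,"ay":0,"az":0,"jaw":1},{"tx":0,"ty":0,"tz":0.025,"ax":0,"ay":0,"az":0,"jaw":1},{"tx":0,"ty":0,"tz":0.015,"ax":0,"ay":0,"az":0,"jaw":1},{"tx":0,"ty":0,"tz":0,"ax":0,"ay":0,"az":0,"jaw":1},{"tx":0,"ty":0,"tz":0,"ax":0,"ay":0,"az":0,"jaw":0},{"tx":0,"ty":0,"tz":0,"ax":0,"ay":0,"az":0,"jaw":-0.2},{"tx":0,"ty":0,"tz":0,"ax":0,"ay":0,"az":0,"jaw":-0.3}]' 40;  python3 -c "
from h import *
print(telemetry.get_obs()['ee_pos'],telemetry.get_obs()['tcp_rot'])
c=shot('scene');cv2.imwrite('pics/g1.png',cv2.resize(c['color'][290:450,420:600,::-1],(720,600)))"
```

```text
time: 5.15
ee_pos: [0.5096, 0.3581, 0.117]
tcp_rot: [180.0, -0.0, 82.5]
wrist_force: [0.1, 0.2, 1.0]
opening: 0.032
grasp_force: 0.0
[0.50961719 0.35813902 0.11702339] [ 1.79953975e+02 -4.44833255e-02  8.24582272e+01]
```

View pics/g1.png

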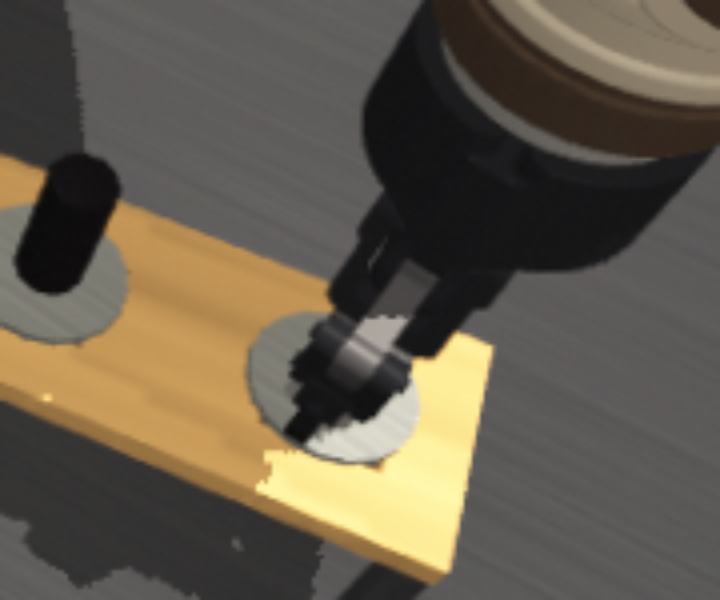

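The handle stands between the fingers (about crop (355,370)), still untouched at a 32 mm opening. I close firmly and lift.

```bash
python3 -m handwheel '[{"tx":0,"ty":0,"tz":0,"ax":0,"ay":0,"az":0,"jaw":-0.5},{"tx":0,"ty":0,"tz":0,"ax":0,"ay":0,"az":0,"jaw":-1},{"tx":0,"ty":0,"tz":0,"ax":0,"ay":0,"az":0,"jaw":-1},{"tx":0,"ty":0,"tz":0,"ax":0,"ay":0,"az":0,"jaw":-1},{"tx":0,"ty":0,"tz":-0.02,"ax":0,"ay":0,"az":0,"jaw":-1},{"tx":0,"ty":0,"tz":-0.03,"ax":0,"ay":0,"az":0,"jaw":-1},{"tx":0,"ty":0,"tz":-0.03,"ax":0,"ay":0,"az":0,"jaw":-1},{"tx":0,"ty":0,"tz":-0.03,"ax":0,"ay":0,"az":0,"jaw":-1},{"tx":0,"ty":0,"tz":-0.03,"ax":0,"ay":0,"az":0,"jaw":-1},{"tx":0,"ty":0,"tz":-0.03,"ax":0,"ay":0,"az":0,"jaw":-1}]' 115
```

```text
time: 6.45
ee_pos: [0.5092, 0.3579, 0.2867]
tcp_rot: [-180.0, 0.0, 82.5]
wrist_force: [-0.7, -0.7, -0.5]
opening: 0.021
grasp_force: 112.4
```

```bash
python3 -m handwheel '[{"tx":0,"ty":0,"tz":0,"ax":0,"ay":0,"az":-6.5,"jaw":-1},{"tx":-0.044,"ty":0.0026,"tz":0,"ax":0,"ay":0,"az":0,"jaw":-1},{"tx":-0.05,"ty":0.0027,"tz":0,"ax":0,"ay":0,"az":0,"jaw":-1},{"tx":-0.05,"ty":0.0027,"tz":0,"ax":0,"ay":0,"az":0,"jaw":-1},{"tx":-0.05,"ty":0.0027,"tz":0,"ax":0,"ay":0,"az":0,"jaw":-1},{"tx":-0.05,"ty":0.0027,"tz":0,"ax":0,"ay":0,"az":0,"jaw":-1},{"tx":-0.05,"ty":0.0027,"tz":0,"ax":0,"ay":0,"az":0,"jaw":-1},{"tx":-0.05,"ty":0.0026,"tz":0,"ax":0,"ay":0,"az":0,"jaw":-1},{"tx":-0.05,"ty":0.0026,"tz":0,"ax":0,"ay":0,"az":0,"jaw":-1},{"tx":0,"ty":0,"tz":0,"ax":0,"ay":0,"az":0,"jaw":-1}]'
python3 -m handwheel '[{"tx":0,"ty":0,"tz":0,"ax":0,"ay":0,"az":0,"jaw":-1},{"tx":0,"ty":0,"tz":0.025,"ax":0,"ay":0,"az":0,"jaw":-1},{"tx":0,"ty":0,"tz":0.025,"ax":0,"ay":0,"az":0,"jaw":-1},{"tx":0,"ty":0,"tz":0.025,"ax":0,"ay":0,"az":0,"jaw":-1},{"tx":0,"ty":0,"tz":0.025,"ax":0,"ay":0,"az":0,"jaw":-1},{"tx":0,"ty":0,"tz":0,"ax":0,"ay":0,"az":0,"jaw":-1},{"tx":0,"ty":0,"tz":0,"ax":0,"ay":0,"az":0,"jaw":-1},{"tx":0,"ty":0,"tz":0,"ax":0,"ay":0,"az":0,"jaw":-1},{"tx":0,"ty":0,"tz":0,"ax":0,"ay":0,"az":0,"jaw":-1},{"tx":0,"ty":0,"tz":0,"ax":0,"ay":0,"az":0,"jaw":-1}]'
python3 -c "
from h import *
print(telemetry.get_obs()['ee_pos'],telemetry.get_obs()['tcp_rot'])
c=shot('scene');cv2.imwrite('pics/k1.png',cv2.resize(c['color'][190:340,200:360,::-1],(640,600),interpolation=cv2.INTER_NEAREST))"
```

```text
time: 7.7
ee_pos: [0.5233, -0.0393, 0.2857]
tcp_rot: [-179.9, 0.0, 88.7]
wrist_force: [-0.4, -0.5, -1.2]
opening: 0.0208
grasp_force: 112.5
time: 8.95
ee_pos: [0.5236, -0.0364, 0.1866]
tcp_rot: [180.0, 0.0, 89.0]
wrist_force: [0.0, 0.4, -1.2]
opening: 0.0207
grasp_force: 112.6
[ 0.52363615 -0.03643573  0.18664323] [1.79969796e+02 2.39714339e-04 8.89522548e+01]
```

View pics/k1.png

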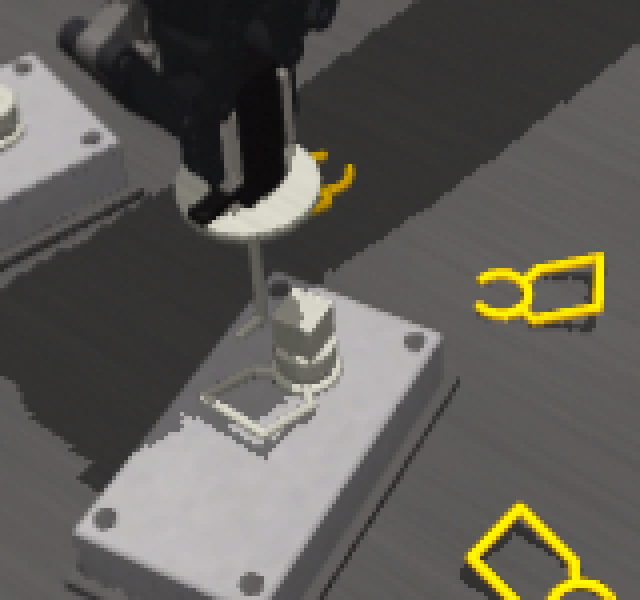

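The hook hangs above the loop: shank bottom at about crop (264,322), toe end at (241,334). I check that against the prediction.

```bash
python3 -c "
from h import *
c=load('scene')
P=lambda a,b:(199.5+a/4,189.5+b/4)
print(proj(c,(.5236,-.0364,.097)),P(264,324),onz(c,*P(264,324),.097));print(proj(c,(.538,-.0366,.097)),P(241,334),onz(c,*P(241,334),.097))
# bar ends / ring cross-check
print(onz(c,*P(206,400),.056),onz(c,*P(264,432),.056),proj(c,(.4995,-.0355,.081)),P(302,305))"
```

```text
[265.28215888 268.87436663] (265.5, 270.5) [ 0.52609878 -0.03381002  0.097     ]
[259.46641727 274.17521852] (259.75, 273.0) [ 0.53581077 -0.03788151  0.097     ]
[ 0.54792505 -0.05135422  0.056     ] [ 0.54632812 -0.02045128  0.056     ] [275.50484186 266.71170318] (275.0, 265.75)
```

```bash
python3 -m handwheel '[{"tx":0,"ty":0,"tz":0.015,"ax":0,"ay":0,"az":0,"jaw":-1},{"tx":0,"ty":0,"tz":0.012,"ax":0,"ay":0,"az":0,"jaw":-1},{"tx":0,"ty":0,"tz":0.005,"ax":0,"ay":0,"az":0,"jaw":-1},{"tx":0,"ty":0,"tz":0.005,"ax":0,"ay":0,"az":0,"jaw":-1},{"tx":0,"ty":0,"tz":0.005,"ax":0,"ay":0,"az":0,"jaw":-1},{"tx":0,"ty":0,"tz":0.005,"ax":0,"ay":0,"az":0,"jaw":-1},{"tx":0,"ty":0,"tz":0.003,"ax":0,"ay":0,"az":0,"jaw":-1},{"tx":0,"ty":0,"tz":0.002,"ax":0,"ay":0,"az":0,"jaw":-1},{"tx":0,"ty":0,"tz":0,"ax":0,"ay":0,"az":0,"jaw":-1},{"tx":0,"ty":0,"tz":0,"ax":0,"ay":0,"az":0,"jaw":-1}]'
python3 -c "
from h import *
c=shot('scene');cv2.imwrite('pics/k2.png',cv2.resize(c['color'][210:310,215:325,::-1],(660,600),interpolation=cv2.INTER_NEAREST))"
```

```text
time: 10.25
ee_pos: [0.5236, -0.0364, 0.1345]
tcp_rot: [180.0, -0.0, 89.0]
wrist_force: [0.7, 0.3, -1.0]
opening: 0.0207
grasp_force: 112.6
```

View pics/k2.png

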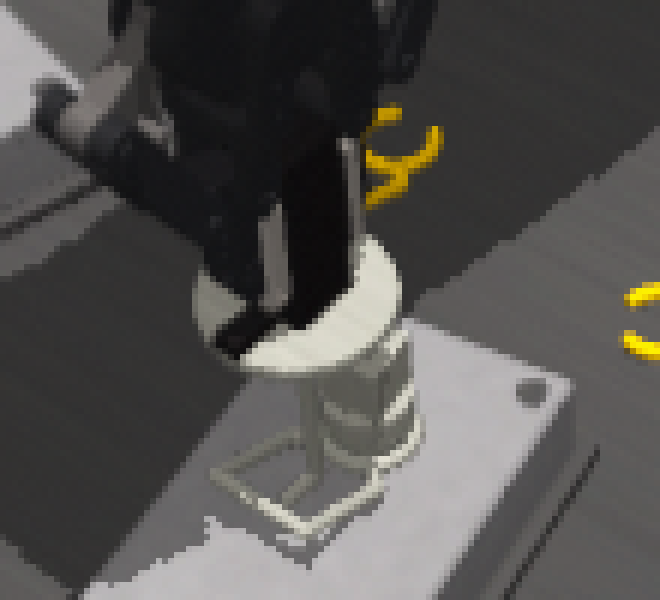

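The shank is inside the loop (crop (313,450)) and the toe points at the outer bar (285,500). Now I pull sideways.

```bash
python3 -m handwheel '[{"tx":0,"ty":0.006,"tz":0,"ax":0,"ay":0,"az":0,"jaw":-1},{"tx":0,"ty":0.006,"tz":0,"ax":0,"ay":0,"az":0,"jaw":-1},{"tx":0,"ty":0.004,"tz":0,"ax":0,"ay":0,"az":0,"jaw":-1},{"tx":0,"ty":0.003,"tz":0,"ax":0,"ay":0,"az":0,"jaw":-1},{"tx":0,"ty":0.003,"tz":0,"ax":0,"ay":0,"az":0,"jaw":-1},{"tx":0,"ty":0.003,"tz":0,"ax":0,"ay":0,"az":0,"jaw":-1},{"tx":0,"ty":0.003,"tz":0,"ax":0,"ay":0,"az":0,"jaw":-1},{"tx":0,"ty":0.003,"tz":0,"ax":0,"ay":0,"az":0,"jaw":-1},{"tx":0,"ty":0.003,"tz":0,"ax":0,"ay":0,"az":0,"jaw":-1},{"tx":0,"ty":0.003,"tz":0,"ax":0,"ay":0,"az":0,"jaw":-1}]'
python3 -m handwheel '[{"tx":0,"ty":0.003,"tz":0,"ax":0,"ay":0,"az":0,"jaw":-1},{"tx":0,"ty":0.003,"tz":0,"ax":0,"ay":0,"az":0,"jaw":-1},{"tx":0,"ty":0.003,"tz":0,"ax":0,"ay":0,"az":0,"jaw":-1},{"tx":0,"ty":0.003,"tz":0,"ax":0,"ay":0,"az":0,"jaw":-1},{"tx":0,"ty":0.003,"tz":0,"ax":0,"ay":0,"az":0,"jaw":-1},{"tx":0,"ty":0.003,"tz":0,"ax":0,"ay":0,"az":0,"jaw":-1},{"tx":0,"ty":0.003,"tz":0,"ax":0,"ay":0,"az":0,"jaw":-1},{"tx":0,"ty":0,"tz":0,"ax":0,"ay":0,"az":0,"jaw":-1},{"tx":0,"ty":0,"tz":0,"ax":0,"ay":0,"az":0,"jaw":-1},{"tx":0,"ty":0,"tz":0,"ax":0,"ay":0,"az":0,"jaw":-1}]'
python3 -c "
from h import *
t=shot('top')
c=shot('scene');f=lambda i:cv2.resize(i[...,::-1],(400,400),interpolation=cv2.INTER_NEAREST)
cv2.imwrite('pics/k3.png',np.hstack([f(c['color'][220:330,215:325]),f(t['color'][130:230,300:400])]))"
```

```text
time: 11.55
ee_pos: [0.5612, -0.0371, 0.1345]
tcp_rot: [179.9, 0.0, 89.0]
wrist_force: [0.4, 0.2, -0.8]
opening: 0.0209
grasp_force: 113.1
time: 12.8
ee_pos: [0.5814, -0.0374, 0.1343]
tcp_rot: [180.0, -0.0, 89.0]
wrist_force: [-0.7, 0.3, -1.7]
opening: 0.0206
grasp_force: 113.1
```

View pics/k3.png

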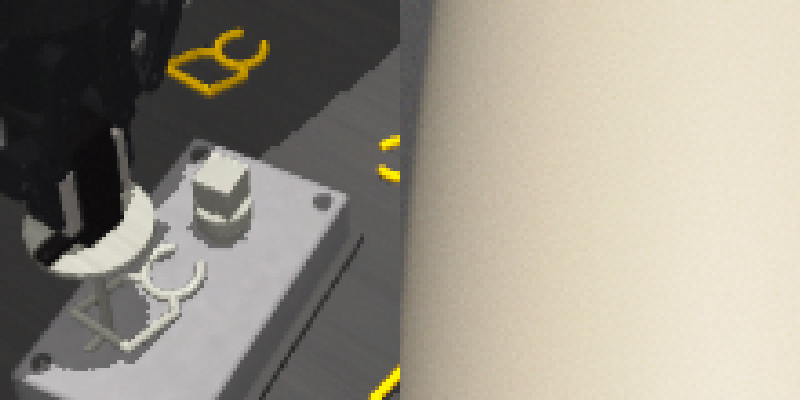

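The clip is off the shaft and lies flat on the block (scene crop (150,300)), with the toe still under the bar. I back off 17 mm, lift straight up and look.

```bash
python3 -m handwheel '[{"tx":0,"ty":-0.004,"tz":0,"ax":0,"ay":0,"az":0,"jaw":-1},{"tx":0,"ty":-0.004,"tz":0,"ax":0,"ay":0,"az":0,"jaw":-1},{"tx":0,"ty":-0.004,"tz":0,"ax":0,"ay":0,"az":0,"jaw":-1},{"tx":0,"ty":-0.005,"tz":0,"ax":0,"ay":0,"az":0,"jaw":-1},{"tx":0,"ty":0,"tz":0,"ax":0,"ay":0,"az":0,"jaw":-1},{"tx":0,"ty":0,"tz":0,"ax":0,"ay":0,"az":0,"jaw":-1},{"tx":0,"ty":0,"tz":-0.005,"ax":0,"ay":0,"az":0,"jaw":-1},{"tx":0,"ty":0,"tz":-0.006,"ax":0,"ay":0,"az":0,"jaw":-1},{"tx":0,"ty":0,"tz":-0.006,"ax":0,"ay":0,"az":0,"jaw":-1},{"tx":0,"ty":0,"tz":-0.008,"ax":0,"ay":0,"az":0,"jaw":-1}]'
python3 -c "
from h import *
c=shot('scene');f=lambda i:cv2.resize(i[...,::-1],(550,600),interpolation=cv2.INTER_NEAREST)
cv2.imwrite('pics/k4.png',f(c['color'][220:340,205:315]))"
```

```text
time: 14.15
ee_pos: [0.5645, -0.0371, 0.1598]
tcp_rot: [180.0, 0.0, 89.0]
wrist_force: [-0.8, 0.7, -1.2]
opening: 0.0207
grasp_force: 113.1
```

View pics/k4.png

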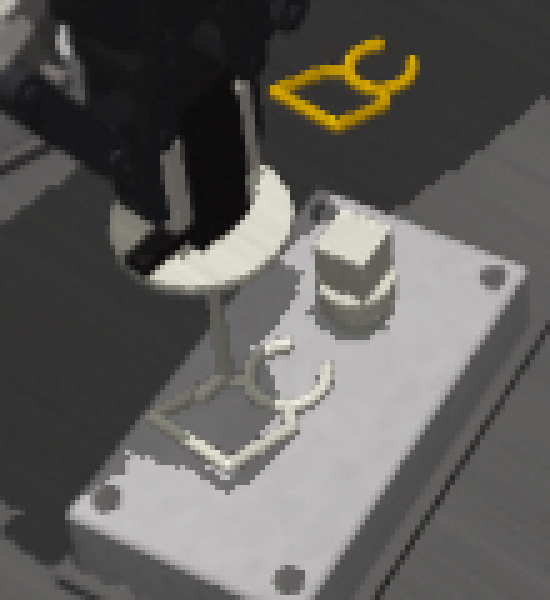

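The clip is lying flat with the hook clear of it. I rise and return over the rack.

```bash
python3 -m handwheel '[{"tx":0,"ty":0,"tz":-0.02,"ax":0,"ay":0,"az":0,"jaw":-1},{"tx":0,"ty":0,"tz":-0.036,"ax":0,"ay":0,"az":0,"jaw":-1},{"tx":0,"ty":0,"tz":-0.036,"ax":0,"ay":0,"az":0,"jaw":-1},{"tx":0,"ty":0,"tz":-0.036,"ax":0,"ay":0,"az":0,"jaw":-1},{"tx":0.03,"ty":-0.0062,"tz":0,"ax":0,"ay":0,"az":0,"jaw":-1},{"tx":0.05,"ty":-0.008,"tz":0,"ax":0,"ay":0,"az":0,"jaw":-1},{"tx":0.05,"ty":-0.008,"tz":0,"ax":0,"ay":0,"az":0,"jaw":-1},{"tx":0.05,"ty":-0.008,"tz":0,"ax":0,"ay":0,"az":0,"jaw":-1},{"tx":0.05,"ty":-0.008,"tz":0,"ax":0,"ay":0,"az":0,"jaw":-1},{"tx":0.05,"ty":-0.008,"tz":0,"ax":0,"ay":0,"az":0,"jaw":-1}]'
python3 -m handwheel '[{"tx":0.05,"ty":-0.008,"tz":0,"ax":0,"ay":0,"az":0,"jaw":-1},{"tx":0.04,"ty":-0.005,"tz":0,"ax":0,"ay":0,"az":0,"jaw":-1},{"tx":0.024,"ty":-0.003,"tz":0,"ax":0,"ay":0,"az":0,"jaw":-1},{"tx":0,"ty":0,"tz":0,"ax":0,"ay":0,"az":6.5,"jaw":-1},{"tx":0,"ty":0,"tz":0,"ax":0,"ay":0,"az":0,"jaw":-1},{"tx":0,"ty":0,"tz":0,"ax":0,"ay":0,"az":0,"jaw":-1},{"tx":0,"ty":0,"tz":0,"ax":0,"ay":0,"az":0,"jaw":-1},{"tx":0,"ty":0,"tz":0,"ax":0,"ay":0,"az":0,"jaw":-1},{"tx":0,"ty":0,"tz":0,"ax":0,"ay":0,"az":0,"jaw":-1},{"tx":0,"ty":0,"tz":0,"ax":0,"ay":0,"az":0,"jaw":-1}]'
python3 -c "
from h import *
print(telemetry.get_obs()['ee_pos'],telemetry.get_obs()['tcp_rot'])
c=shot('scene');f=lambda i:cv2.resize(i[...,::-1],(640,600),interpolation=cv2.INTER_NEAREST)
cv2.imwrite('pics/k5.png',f(c['color'][270:420,440:600]))"
```

```text
time: 15.45
ee_pos: [0.523, 0.2453, 0.2876]
tcp_rot: [180.0, -0.0, 89.0]
wrist_force: [0.9, 0.1, -0.8]
opening: 0.0208
grasp_force: 113.4
time: 16.7
ee_pos: [0.5095, 0.3579, 0.2873]
tcp_rot: [180.0, -0.0, 82.5]
wrist_force: [-0.2, -0.0, -0.5]
opening: 0.0205
grasp_force: 113.3
[0.5094747  0.35785671 0.2873273 ] [ 1.79998217e+02 -2.22453382e-03  8.24595924e+01]
```

View pics/k5.png

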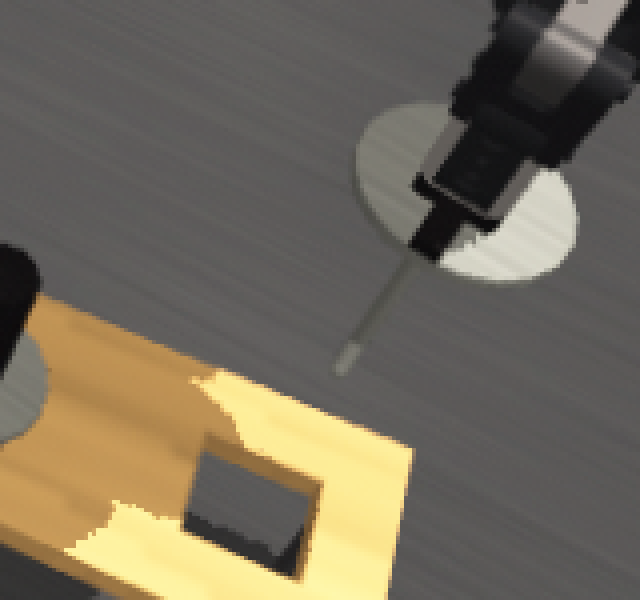

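The pick looks upright, with the shank bottom at about crop (350,345). The hole's corners are at (207,435), (322,484), (300,580) and (182,528). I check the fit numerically.

```bash
python3 -c "
from h import *
c=load('scene');P=lambda a,b:(439.5+a/4,269.5+b/4)
H=np.array([onz(c,*P(*p),.1)[:2] for p in((207,435),(322,484),(300,580),(182,528))]);print(H,H.mean(0))
a=np.radians(-7.5);u=np.array([np.cos(a),np.sin(a)])
for s in(0,.0145): print(proj(c,np.r_[np.array([.5095,.3579])+s*u,.1975]))
print('seen',P(352,345),P(340,372),[ (H-np.array([.5095,.3579]))@u, (H-np.array([.5095,.3579]))@np.array([-u[1],u[0]])])"
```

```text
[[0.49566591 0.33878373]
 [0.49040139 0.37712856]
 [0.52713082 0.38179077]
 [0.53237587 0.34382612]] [0.5113935  0.36038229]
[528.249868   355.83329868]
[522.8574205  364.11296958]
seen (527.5, 355.75) (524.5, 362.5) [array([-0.01122056, -0.02144505,  0.01436161,  0.02451718]), array([-0.02075844,  0.01657119,  0.02598766, -0.01096758])]
```

The pick matches where it came out, and toe and shank fit the hole with margins over 4 mm. I lower it.

```bash
python3 -m handwheel '[{"tx":0,"ty":0,"tz":0.03,"ax":0,"ay":0,"az":0,"jaw":-1},{"tx":0,"ty":0,"tz":0.03,"ax":0,"ay":0,"az":0,"jaw":-1},{"tx":0,"ty":0,"tz":0.025,"ax":0,"ay":0,"az":0,"jaw":-1},{"tx":0,"ty":0,"tz":0.025,"ax":0,"ay":0,"az":0,"jaw":-1},{"tx":0,"ty":0,"tz":0.025,"ax":0,"ay":0,"az":0,"jaw":-1},{"tx":0,"ty":0,"tz":0.02,"ax":0,"ay":0,"az":0,"jaw":-1},{"tx":0,"ty":0,"tz":0.01,"ax":0,"ay":0,"az":0,"jaw":-1},{"tx":0,"ty":0,"tz":0.004,"ax":0,"ay":0,"az":0,"jaw":-1},{"tx":0,"ty":0,"tz":0,"ax":0,"ay":0,"az":0,"jaw":-1},{"tx":0,"ty":0,"tz":0,"ax":0,"ay":0,"az":0,"jaw":-1}]'
```

```text
time: 18.0
ee_pos: [0.5098, 0.3582, 0.1192]
tcp_rot: [179.9, -0.0, 82.5]
wrist_force: [0.0, 0.4, -0.6]
opening: 0.0209
grasp_force: 113.3
```

```bash
python3 -m handwheel '[{"tx":0,"ty":0,"tz":0.001,"ax":0,"ay":0,"az":0,"jaw":-1},{"tx":0,"ty":0,"tz":0.0005,"ax":0,"ay":0,"az":0,"jaw":-1},{"tx":0,"ty":0,"tz":0,"ax":0,"ay":0,"az":0,"jaw":-1},{"tx":0,"ty":0,"tz":0,"ax":0,"ay":0,"az":0,"jaw":-0.4},{"tx":0,"ty":0,"tz":0,"ax":0,"ay":0,"az":0,"jaw":-0.2},{"tx":0,"ty":0,"tz":0,"ax":0,"ay":0,"az":0,"jaw":0},{"tx":0,"ty":0,"tz":0,"ax":0,"ay":0,"az":0,"jaw":0.3},{"tx":0,"ty":0,"tz":0,"ax":0,"ay":0,"az":0,"jaw":0.5},{"tx":0,"ty":0,"tz":0,"ax":0,"ay":0,"az":0,"jaw":0.5},{"tx":0,"ty":0,"tz":0,"ax":0,"ay":0,"az":0,"jaw":0.5}]'
python3 -m handwheel '[{"tx":0,"ty":0,"tz":-0.01,"ax":0,"ay":0,"az":0,"jaw":0.5},{"tx":0,"ty":0,"tz":-0.02,"ax":0,"ay":0,"az":0,"jaw":0.5},{"tx":0,"ty":0,"tz":-0.03,"ax":0,"ay":0,"az":0,"jaw":0.5},{"tx":0,"ty":0,"tz":-0.03,"ax":0,"ay":0,"az":0,"jaw":0.5},{"tx":0,"ty":0,"tz":-0.03,"ax":0,"ay":0,"az":0,"jaw":0.5},{"tx":0,"ty":-0.04,"tz":-0.02,"ax":0,"ay":0,"az":0,"jaw":0.5},{"tx":0,"ty":-0.04,"tz":0,"ax":0,"ay":0,"az":0,"jaw":0.5},{"tx":0,"ty":-0.04,"tz":0,"ax":0,"ay":0,"az":0,"jaw":0.5},{"tx":0,"ty":0,"tz":0,"ax":0,"ay":0,"az":0,"jaw":0.5},{"tx":0,"ty":0,"tz":0,"ax":0,"ay":0,"az":0,"jaw":0.5}]'
python3 -c "
from h import *
c=shot('scene');f=lambda i:cv2.resize(i[...,::-1],(800,600),interpolation=cv2.INTER_NEAREST)
cv2.imwrite('pics/k6.png',f(c['color'][200:470,200:560]))"
```

```text
time: 19.25
ee_pos: [0.5095, 0.3579, 0.1168]
tcp_rot: [180.0, -0.0, 82.5]
wrist_force: [0.4, -1.2, 0.6]
opening: 0.064
grasp_force: 0.0
time: 20.5
ee_pos: [0.3907, 0.3738, 0.2574]
tcp_rot: [180.0, -0.0, 82.5]
wrist_force: [0.8, 0.0, -0.5]
opening: 0.0642
grasp_force: 0.0
```

View pics/k6.png

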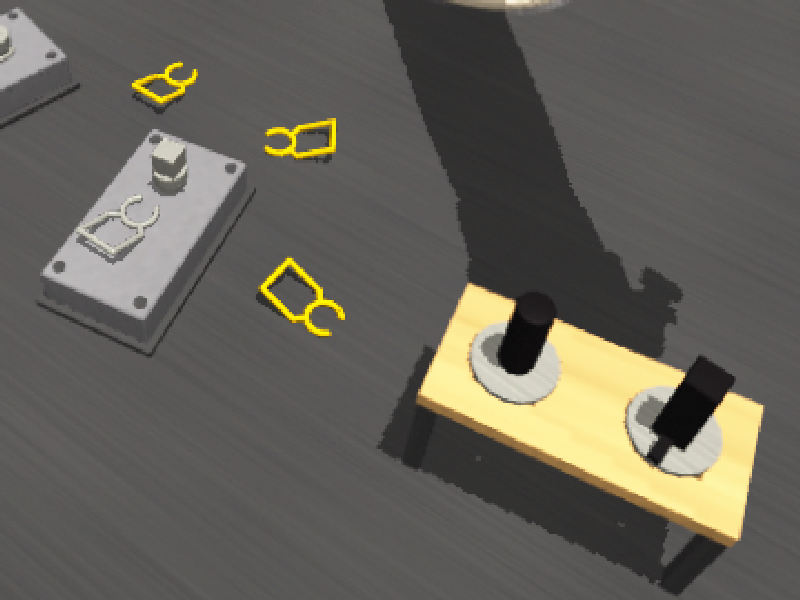

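The pick stands upright in its own hole (crop (695,400)). The clip lies on top of the block, off the shaft (crop (120,225)), and the arm is clear. I hand the job in.

```bash
python3 -c "
from h import *
print(workorder.job_done())"
```

```text
the job is handed in; nothing more can be done
None
```

The job is handed in at about 20.5 s: in the last picture the clip is off the square-ended shaft and lying on its block, and the pick is upright in its own rack hole. I never moved near the clip on the round-ended shaft, though that picture did not show it.

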